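# Close up a row of buckle housings on the assembly rail and shut the keeper

## Robot

A 7-joint arm with a two-finger parallel gripper is mounted at the origin on the work surface. World frame = base frame: x ahead of the robot, y to its left, z up, the work surface at z = 0. Lengths are in m, angles in rad, forces in N, time in s.
With the tool pointing down it reaches from about 0.425 to 1.025 m from the base axis. Payload 3.6 kg.
Tool frame: the origin (TCP) lies midway between the tips of the shut fingers; the grasp point (between the pads) lies 19 mm behind it; z points along the fingers, x is the direction in which the jaws open and shut, and the axes are right-handed (so a half turn about z gives the same grasp; the last joint's range is limited). The gripper opens to 85 mm and grips with 20 to 120 N. Pads are 22 mm wide; open, the fingers measure 114 mm over their backs; the gripper's body (76 mm by 85 mm) begins 54 mm behind the grasp point. The pads swing forward as they close: fully open they stand 13 mm farther back than shut.
Start: joints at [1.119, 0.591, 0.048, 1.609, -0.033, 0.943, -0.034], TCP at [0.254, -0.679, 0.231] pointing down, gripper open.
Joint ranges: [-2.69, 2.69], [-0.47, 2.24], [-1.27, 1.36], [0.19, 2.51], [-1.53, 4.68], [0.08, 2.07], [-3.09, 3.09]. Speed limits (rad/s): [2.57, 2.57, 3.14, 3.14, 3.14, 3.14, 3.14].

## Interface

Orientations are given as a unit quaternion [x, y, z, w].
In Python, from bench import r gives the robot as it stands.
- The arm moves only by the tool arm_command, never from a script. Its argument "series" is a list of rows, each an object with "xyz": the shift along the tool's x, y, z in m, a list of three; "turn": the turn about the tool's z in degrees. In form: [{"xyz": [x, y, z], "turn": turn}, ...]. A call has exactly 10 rows; each row shifts and turns the commanded pose from where the row before left it, along the tool's axes as they then stand; what a row does not reach is not made up. A row lasts 1/8 s, in which the tool goes at most 62.5 mm and 10.7 degrees, less where a joint would pass 70% of its speed; a pose out of reach is approached as far as the arm can. A call is refused whole if a number of a shift passes 0.0625 or a number of a turn 10.7, either way. A call with a gripper value outside its range is refused whole. "hand" is the opening, from -1 (shut) to 1 (fully open), so that 0 is half open, set as the call begins (left out, the last holds). The fingers move at their own pace and stop on an object; the grip force is fixed at half the most. Time passes only in rows, so rows that do not move let the fingers close, or fill a call up. It gives the time, the measured TCP pose, the force and the opening at its end, in the units of the state.
- r.read_state(): the state, without advancing time (a new reading comes with each control period).
- r.snapshot(name): name is "side" or "top" or "wrist"; returns a dict with "image" (384x512x3 uint8, blue, green, red), "vfov" (degrees; the focal length in pixels is half the picture's height over the tangent of half this angle, whatever the lens; pixels are square), "cx", "cy" (the principal point, pixels), "extrinsics" (4x4, takes a point from camera to world coordinates). Camera axes: x right, y down, z forward; pixel columns grow to the right and rows downward; lengths in m; the calibration is good to about 2 mm. The wrist camera is an equidistant fisheye: a pixel r from the principal point sees the ray r / f radians off the axis. A picture is of the moment at which its call begins. There is no depth.
- r.sign_off(): hands the job in, once; it reports no verdict.
The state is a dict: "clock": time; "joint_pos": joint angles; "joint_velocities": joint speeds; "joint_efforts": joint torques, N m; "position": TCP position; "eef_rot": TCP orientation; "ft_force": force on the tool from outside, world axes, zero at the start; "torque": the same for the moment, N m; "opening": finger opening in m.
Only numpy, scipy, OpenCV 4.12 (cv2) and the standard library are available. Lean on these libraries where they do the work, as an engineer would, in place of code of your own. Each camera call takes 0.05 s, during which the arm holds its last target.

## Task

Four black buckle housings stand touching in a row in the aluminium assembly rail. With your fingertips behind the last one, push the whole row along together until the front housing is right up against the blue end stop and there are no gaps; of the four touch only the rearmost, and do not lift or tip any of them. Then swing the red keeper bar fully across the rail behind the row, and leave the spray can, the screwdriver and the loose strapped buckle where they are.

Things in the scene. Friction and masses are not known exactly. Their poses are not given: they have to be found in the camera images.
- rail: fixed aluminium U-channel, 340 mm long, 57 wide outside, 49 inside; floor 6 mm thick, wall tops 16 mm above the bench. Origin: on the bench under its middle; x along the rail towards the stop, y across, z up. Blue stop block from x = +150 to +170 mm, 44 mm high. Row home: its rear face is at x = +14 mm. Keeper bracket, 18 mm high, outside the wall: x = -11 to +23, y = -28 to -60 mm.
- stop_face (a point): centre of the face of the blue end stop that the front housing must meet; x = +150 mm on the rail, 28 mm above the bench
- buckle1: belt-buckle housing: black plastic block with a red button on top, 34 mm along the rail, 46 across, 46 high, 60 to 130 g. Origin: centre of its underside, on the channel floor 6 mm above the bench; x axis along the rail towards the stop. Front one, nearest the stop; home at rail x = +133 mm.
- buckle2: belt-buckle housing: black plastic block with a red button on top, 34 mm along the rail, 46 across, 46 high, 60 to 130 g. Origin: centre of its underside, on the channel floor 6 mm above the bench; x axis along the rail towards the stop. Second of the row; home at rail x = +99 mm.
- buckle3: belt-buckle housing: black plastic block with a red button on top, 34 mm along the rail, 46 across, 46 high, 60 to 130 g. Origin: centre of its underside, on the channel floor 6 mm above the bench; x axis along the rail towards the stop. Third of the row; home at rail x = +65 mm.
- buckle4: belt-buckle housing: black plastic block with a red button on top, 34 mm along the rail, 46 across, 46 high, 60 to 130 g. Origin: centre of its underside, on the channel floor 6 mm above the bench; x axis along the rail towards the stop. Rearmost, the only one to be touched; home at rail x = +31 mm.
- keeper (a joint): angle (rad) of the red keeper bar about its upright pivot; at angle a it points along (-sin a, cos a) in the rail's x, y. 0 = shut, square across the rail, 4 mm behind the row when home; 1.57 = alongside the rail, pointing away from the stop; limits 0 and 2.3. Starts between 1.65 and 2.1; stays where left (friction 0.06 N m).
- keeper_pivot (a point): on the keeper's pivot axis, at rail x = +6, y = -44 mm, 32 mm above the bench (mid height of the bar). The bar is 80 mm long from here, 8 mm thick, 20 mm high (22 to 42 mm above the bench), with a round hub of radius 9 mm.
- keeper_tip (a point): middle of the free end of the keeper bar, 80 mm from the pivot, 32 mm above the bench
- spray: loose grey and orange spray can, 58 mm across, 160 mm high, standing beyond the stop end, on the +y side; leave alone. Origin: centre of its underside
- driver: loose screwdriver with a red handle, 170 mm long, lying on the rail's +y side; leave alone. Origin: underside, near its middle; x along the tool towards the blade
- strapped: loose black buckle, 60 x 40 x 26 mm, with a flat brass strap 62 mm long sticking out along its -x; lies on the rail's -y side near the stop; leave alone. Origin: centre of the underside of the black block

How it is judged:
By the outcome, as a careful person would: the job done as asked, in the order asked, and still so for the second after the job is handed in, with the robot touching nothing.
It also fails if it takes over 51 s, if anything falls off the work surface, if the arm or the gripper's body presses on something with over 40 N, if the wrist force passes 120 N, or if a joint passes its speed limit or range.

## Working session

There is one attempt and no reset: what is moved stays moved. The work goes in short steps, Python scripts to look and compute and a tool call to move; the robot and the scene stay as the last step left them, time stands still between calls to the robot, and variables do not carry over. Pictures are saved under pics/ and viewed, and the job is handed in when it is done.

Besides the shell and the picture viewer there is one more tool, called as name([rows], argument=value, ...), one row to a line, values as JSON. arm_command: Moves the arm, as the interface text tells. Its arguments: {"type":"object","properties":{"series":{"type":"array","items":{"type":"object","properties":{"xyz":{"type":"array","items":{"type":"number"}},"turn":{"type":"number"}}}},"hand":{"type":"number"}},"required":["series"]}

```bash
mkdir -p pics; ls
cat > h.py <<'E'
import numpy as np, cv2
from bench import r
def snap(n,f):
    s=r.snapshot(n); cv2.imwrite('pics/'+f,s['image']); np.savez('pics/'+f[:-4]+'.npz',**{k:np.array(v) for k,v in s.items()}); return s
def load(f): return dict(np.load('pics/'+f+'.npz'))
def ray(s,u,v,fish=False):
    f=s['image'].shape[0]/2/np.tan(np.radians(s['vfov'])/2); T=np.array(s['extrinsics'])
    x,y=(u-s['cx'])/f,(v-s['cy'])/f
    if fish:
        th=np.hypot(x,y); k=np.sin(th)/max(th,1e-9); d=np.array([x*k,y*k,np.cos(th)])
    else: d=np.array([x,y,1.])
    return T[:3,3],T[:3,:3]@d
def onz(s,u,v,z,fish=False):
    o,d=ray(s,u,v,fish); return o+d*(z-o[2])/d[2]
def proj(s,p):
    f=s['image'].shape[0]/2/np.tan(np.radians(s['vfov'])/2); T=np.array(s['extrinsics'])
    c=T[:3,:3].T@(np.array(p)-T[:3,3]); return f*c[0]/c[2]+s['cx'],f*c[1]/c[2]+s['cy']
E
python3 - <<'E'
from h import *
for n in ['side','top','wrist']:
    s=snap(n,n+'0.png'); print(n,s['vfov'],s['cx'],s['cy'],np.round(s['extrinsics'],3).tolist())
print(r.read_state())
E
```

```text
pics
side 45.431770048711556 248.82291565532083 196.84403117002228 [[-0.859, -0.251, 0.445, 0.135], [-0.511, 0.454, -0.73, 0.744], [-0.019, -0.855, -0.519, 0.531], [0.0, 0.0, 0.0, 1.0]]
top 52.48251990131298 254.33497759221817 190.07275046642323 [[-0.016, -0.979, 0.202, 0.346], [-1.0, 0.016, 0.0, 0.1], [-0.003, -0.202, -0.979, 0.872], [0.0, 0.0, 0.0, 1.0]]
wrist 65.70646984690485 252.31371688982512 192.5523692997288 [[0.35, -0.894, -0.279, 0.325], [-0.937, -0.335, -0.102, -0.653], [-0.002, 0.297, -0.955, 0.373], [0.0, 0.0, 0.0, 1.0]]
{'clock': 0.15, 'joint_pos': array([ 1.11947485,  0.59195602,  0.04832437,  1.60957163, -0.0333092 ,
        0.94267735, -0.03371114]), 'joint_velocities': array([ 0.00111105, -0.00208126,  0.00274181, -0.0046502 ,  0.00095783,
       -0.0022125 ,  0.00066516]), 'joint_efforts': array([ 3.25516143e-03, -5.49252462e+01,  1.55016515e+00, -1.98455697e+01,
        9.66100692e-03,  5.72588717e-03,  1.26998657e-05]), 'position': array([ 0.25369312, -0.67845821,  0.23035304]), 'eef_rot': array([ 8.21669221e-01, -5.69963924e-01, -7.70691781e-04, -4.71652476e-04]), 'ft_force': array([ 0.2684943 , -0.22884671, -1.12998493]), 'torque': array([-0.03450053, -0.03038231,  0.00086121]), 'opening': 0.0852764133869994}
```

View pics/side0.png

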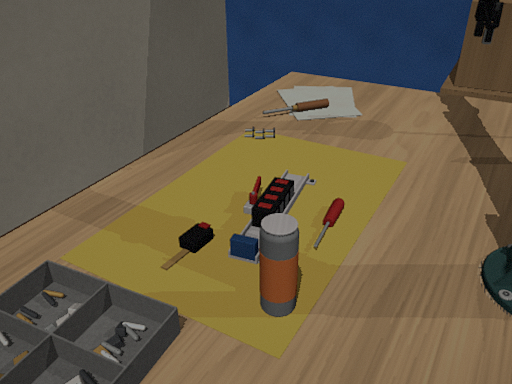

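View pics/top0.png

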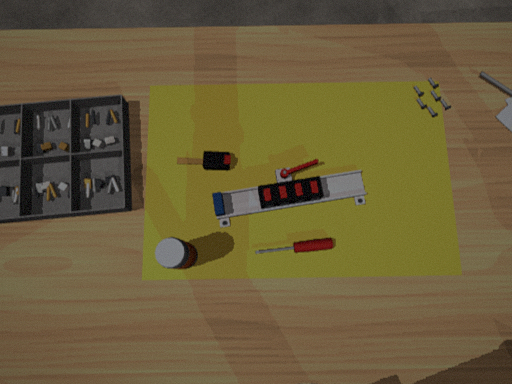

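View pics/wrist0.png

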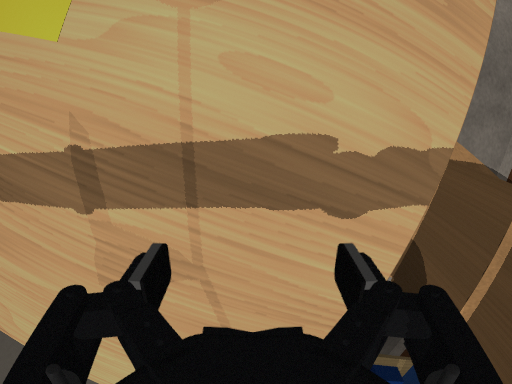

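The top view shows the rail with its blue stop near (219,204), the row of red buttons from about (267,194) to (314,187), and the keeper hub near (284,173). The spray, screwdriver and strapped buckle are clear of it. The stop lies toward world +y.

Run:
```python
from h import *
s=load('top0'); im=s['image'][140:280,150:390]; cv2.imwrite('pics/crop_top.png',cv2.resize(np.clip(im*1.5,0,255).astype(np.uint8),None,fx=3.3,fy=3.3,interpolation=cv2.INTER_CUBIC))
s=load('side0'); im=s['image'][160:270,210:350]; cv2.imwrite('pics/crop_side.png',cv2.resize(np.clip(im*1.5,0,255).astype(np.uint8),None,fx=5,fy=5,interpolation=cv2.INTER_CUBIC))
```

```text
(no output)
```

View pics/crop_top.png

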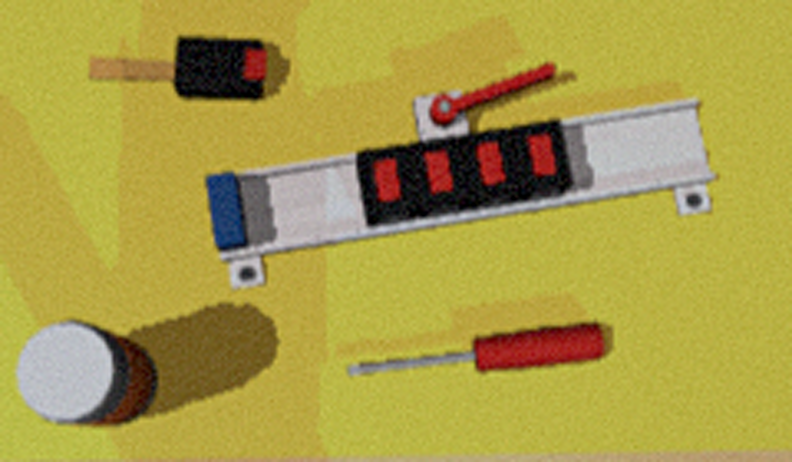

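View pics/crop_side.png

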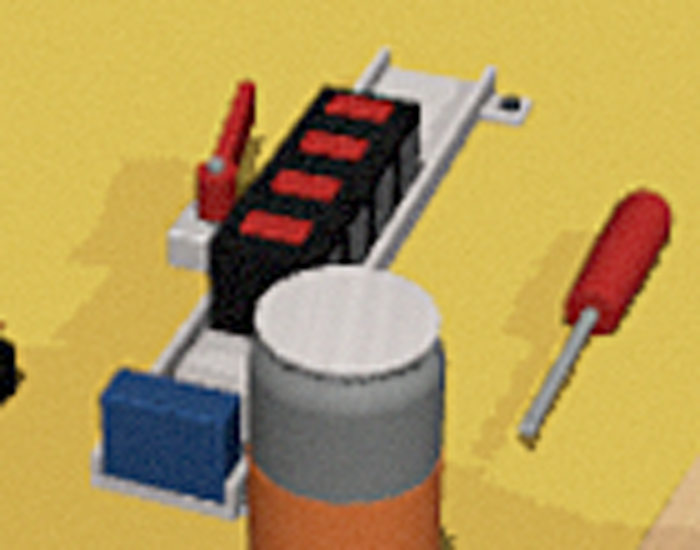

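```bash
cat > meas.py <<'E'
from h import *
def blobs(mask,amin):
    n,l,st,c=cv2.connectedComponentsWithStats(mask.astype(np.uint8)); return [(c[i],st[i,4],l==i) for i in range(1,n) if st[i,4]>=amin]
def masks(im):
    hsv=cv2.cvtColor(im,cv2.COLOR_BGR2HSV); H,S,V=cv2.split(hsv)
    red=((H<6)|(H>172))&(S>150)&(V>70); blue=(H>100)&(H<125)&(S>120)&(V>40)
    return red,blue
E
python3 - <<'E'
from meas import *
s=load('top0'); red,blue=masks(s['image'])
for nm,m,z in(('red',red,.053),('blue',blue,.044)):
  for c,a,l in blobs(m,12):
    box=cv2.minAreaRect(cv2.findContours(l.astype(np.uint8),0,2)[0][0])
    print(nm,np.round(c,1),a,np.round(onz(s,*c,z),4),np.round(box[0],1),np.round(box[1],1),round(box[2],1))
g=s['image'].astype(int)
E
```

```text
red [226.9 159. ] 50 [0.5854 0.1589 0.053 ] [226.9 159. ] [5.4 8.5] 9.5
red [297.4 167.8] 128 [0.5631 0.0058 0.053 ] [298.4 166.3] [ 6.8 39. ] 65.9
red [313.9 186.5] 73 [ 0.5209 -0.028   0.053 ] [313.9 186.5] [12.   5.9] 78.7
red [298.3 189. ] 77 [0.5161 0.0057 0.053 ] [298.3 188.9] [12.2  6.1] 78.7
red [282.6 191.4] 77 [0.5113 0.0396 0.053 ] [282.6 191.5] [12.   6.2] 80.5
red [266.9 194.1] 76 [0.5059 0.0733 0.053 ] [267. 194.] [12.  6.] 90.0
red [313.1 245.3] 340 [ 0.3956 -0.0204  0.053 ] [313.  245.2] [ 9.6 38.2] 85.6
blue [218.  203.4] 181 [0.489 0.179 0.044] [218.  203.4] [21.4  8.3] 81.9
```

Run:
```python
from h import *
s=load('top0')
P=lambda a,b,z: onz(s,150+(a+.5)/3.3-.5,140+(b+.5)/3.3-.5,z)
for n,a,b,z in [('hub',443,108,.044),('tipkeeper',551,69,.042),('blue TL',207,177,.044),('blue BL',217,247,.044),('blue TR',235,174,.044),('endwall -y outer',697,101,.016),('endwall+y outer',714,178,.016),('stopend +y wall',222,259,.016),('bucklerow far',357,157,.052),('row BL',366,227,.052),('row TR',557,121,.052),('row BR',573,190,.052)]:
    print(n,np.round(P(a,b,z),4))
x=np.array([-.015,.1013]);x/=np.linalg.norm(x);y=np.array([-x[1],x[0]])
hub=P(443,108,.044)[:2]; o=hub-.006*x+.044*y
print('o from hub',o)
for n,a,b,z in [('tipkeeper',551,69,.042),('blue TL',207,177,.044),('blue BL',217,247,.044),('blue TR',235,174,.044),('endwall -y outer',697,101,.016),('endwall+y outer',714,178,.016),('row FarL',357,157,.052),('row BL',366,227,.052),('row TR',557,121,.052),('row BR',573,190,.052)]:
    d=P(a,b,z)[:2]-o; print(n,np.round([d@x*1000,d@y*1000],1))
for p in [(.5209,-.028),(.5059,.0733)]:
    d=np.array(p)-o; print(d@x,d@y)
im=s['image'][165:235,205:235]; cv2.imwrite('pics/blue.png',cv2.resize(np.clip(im*2.,0,255).astype(np.uint8),None,fx=8,fy=8,interpolation=0))
im=s['image'][155:220,300:380]; cv2.imwrite('pics/end.png',cv2.resize(np.clip(im*1.5,0,255).astype(np.uint8),None,fx=9,fy=9,interpolation=0))
```

```text
hub [0.5556 0.0348 0.044 ]
tipkeeper [ 0.5818 -0.0385  0.042 ]
blue TL [0.5115 0.1912 0.044 ]
blue BL [0.465  0.1844 0.044 ]
blue TR [0.5132 0.1728 0.044 ]
endwall -y outer [ 0.5647 -0.1419  0.016 ]
endwall+y outer [ 0.5107 -0.1496  0.016 ]
stopend +y wall [0.4609 0.1839 0.016 ]
bucklerow far [0.5216 0.0925 0.052 ]
row BL [0.4753 0.0875 0.052 ]
row TR [ 0.5435 -0.039   0.052 ]
row BR [ 0.4974 -0.0472  0.052 ]
o from hub [0.51293927 0.02239968]
tipkeeper [-70.3 -59.2]
blue TL [167.2 -23.3]
blue BL [167.3  23.7]
blue TR [148.7 -22.3]
endwall -y outer [-170.1  -27.2]
endwall+y outer [-169.8   27.4]
row FarL [ 68.1 -18.8]
row BL [69.9 27.7]
row TR [-65.3 -21.3]
row BR [-66.5  25.6]
-0.05102213770646791 -0.0004924255329140923
0.051382403208473953 -0.0004924255329140793
```

View pics/end.png

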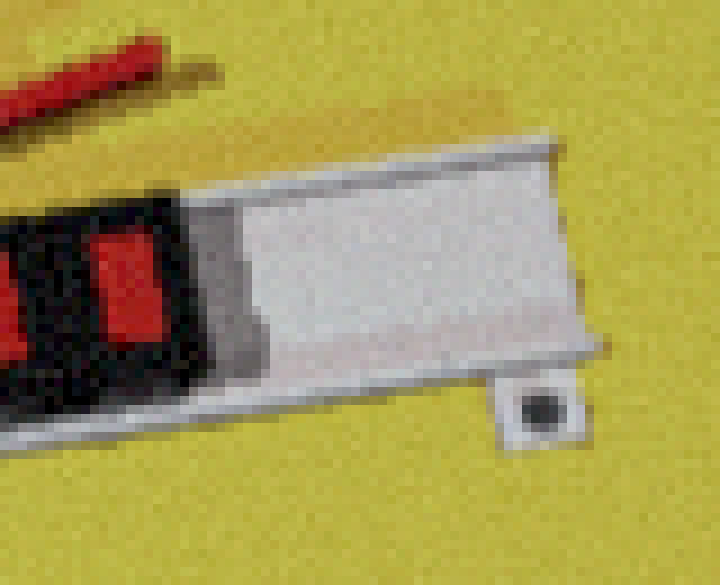

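View pics/blue.png

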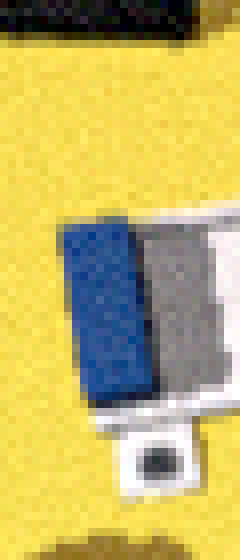

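```bash
cat > plan.py <<'E'
from h import *
from scipy.spatial.transform import Rotation as Ro
X=np.array([-.1465,.9892]);X/=np.linalg.norm(X);Y=np.array([-X[1],X[0]]);O=np.array([.5127,.0219])
def w(rx,ry): return O+X*rx/1000+Y*ry/1000
def railpose():
    st=r.read_state(); p=st['position']; d=p[:2]-O
    R=Ro.from_quat(st['eef_rot']).as_matrix(); yaw=np.degrees(np.arctan2(R[1,0],R[0,0]))
    return d@X*1000,d@Y*1000,p[2]*1000,yaw,st
def plan(target_rx,ry,z,yaw,n,cur=None):
    a,b,c,y0,st=railpose()
    p0=st['position']; t=np.r_[w(target_rx,ry),z/1000]
    dy=(yaw-y0+180)%360-180
    print('now rail',np.round([a,b,c,y0],1),'turn total',-dy, 'per row',-dy/n)
    step=(t-p0)/n; y=y0
    for i in range(n):
        th=np.radians(y); x=np.array([np.cos(th),np.sin(th),0]); yy=np.array([np.sin(th),-np.cos(th),0])
        print(np.round([step@x,step@yy,-step[2]],4).tolist(),round(-dy/n,2)); y+=dy/n
E
python3 - <<'E'
from plan import *
plan(-110,0,160,8.4,15)
s=load('top0'); P=onz(s,150+66/3.3,140+371/3.3,.16)[:2]-O; print('spray',P@X,P@Y,P+O)
E
```

```text
now rail [-654.9  358.8  230.4  -69.5] turn total -77.89545798181808 per row -5.193030532121205
[-0.0305, -0.031, 0.0047] -5.19
[-0.0276, -0.0336, 0.0047] -5.19
[-0.0244, -0.036, 0.0047] -5.19
[-0.0211, -0.038, 0.0047] -5.19
[-0.0175, -0.0398, 0.0047] -5.19
[-0.0139, -0.0412, 0.0047] -5.19
[-0.0101, -0.0423, 0.0047] -5.19
[-0.0062, -0.043, 0.0047] -5.19
[-0.0023, -0.0434, 0.0047] -5.19
[0.0017, -0.0435, 0.0047] -5.19
[0.0056, -0.0431, 0.0047] -5.19
[0.0095, -0.0425, 0.0047] -5.19
[0.0133, -0.0414, 0.0047] -5.19
[0.017, -0.04, 0.0047] -5.19
[0.0205, -0.0383, 0.0047] -5.19
spray 0.24935773815172602 0.09669336267767031 [0.38051862 0.25440155]
```

arm_command([
  {"xyz": [-0.03,-0.031,0.005],"turn": -5.2},
  {"xyz": [-0.028,-0.034,0.005],"turn": -5.2},
  {"xyz": [-0.024,-0.036,0.005],"turn": -5.2},
  {"xyz": [-0.021,-0.038,0.005],"turn": -5.2},
  {"xyz": [-0.018,-0.04,0.005],"turn": -5.2},
  {"xyz": [-0.014,-0.041,0.005],"turn": -5.2},
  {"xyz": [-0.01,-0.042,0.005],"turn": -5.2},
  {"xyz": [-0.006,-0.043,0.005],"turn": -5.2},
  {"xyz": [-0.002,-0.043,0.005],"turn": -5.2},
  {"xyz": [0.002,-0.043,0.005],"turn": -5.2},
], hand=-1)

```text
clock: 1.4
position: [0.4379, -0.2849, 0.1811]
eef_rot: [0.989, -0.151, 0.0, 0.0]
ft_force: [0.5, -0.9, 0.3]
opening: 0.0
```

```bash
python3 -c "
from plan import *
plan(-110,0,160,8.4,8); print(r.read_state()['clock'])"
```

```text
now rail [-292.5  119.   181.1  -17.3] turn total -25.739301733759504 per row -3.217412716719938
[0.0035, -0.027, 0.0026] -3.22
[0.005, -0.0268, 0.0026] -3.22
[0.0065, -0.0265, 0.0026] -3.22
[0.008, -0.026, 0.0026] -3.22
[0.0094, -0.0256, 0.0026] -3.22
[0.0108, -0.025, 0.0026] -3.22
[0.0122, -0.0243, 0.0026] -3.22
[0.0136, -0.0236, 0.0026] -3.22
1.4
```

arm_command([
  {"xyz": [0.0035,-0.027,0.003],"turn": -3.2},
  {"xyz": [0.005,-0.027,0.003],"turn": -3.2},
  {"xyz": [0.0065,-0.0265,0.003],"turn": -3.2},
  {"xyz": [0.008,-0.026,0.003],"turn": -3.2},
  {"xyz": [0.0095,-0.0255,0.003],"turn": -3.2},
  {"xyz": [0.011,-0.025,0.003],"turn": -3.2},
  {"xyz": [0.012,-0.0245,0.003],"turn": -3.2},
  {"xyz": [0.0135,-0.0235,0.003],"turn": -3.2},
  {"xyz": [0,0,0],"turn": 0},
  {"xyz": [0,0,0],"turn": 0},
])

```text
clock: 2.65
position: [0.5287, -0.0894, 0.1571]
eef_rot: [0.998, 0.07, -0.001, 0.0]
ft_force: [0.2, -0.0, 0.7]
opening: 0.0002
```

```bash
python3 -c "
from plan import *
plan(-110,0,70,8.4,4)
snap('wrist','w1.png'); snap('top','t1.png')"
```

```text
now rail [-112.4    0.5  157.1    8. ] turn total -0.3825762014523093 per row -0.09564405036307733
[0.0001, -0.0006, 0.0218] -0.1
[0.0001, -0.0006, 0.0218] -0.1
[0.0001, -0.0006, 0.0218] -0.1
[0.0001, -0.0006, 0.0218] -0.1
```

View pics/w1.png

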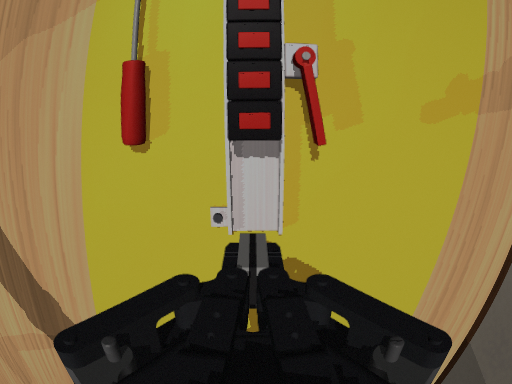

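View pics/t1.png

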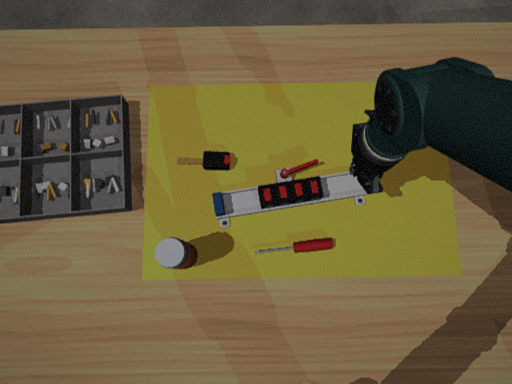

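Run:
```python
from plan import *
s=load('w1')
for n,u,v,z in [('rail end L',230,234,.016),('rail end R',282,233,.016),('row rear L',228,140,.052),('row rear R',282,140,.052),('hub',305.5,56,.044),('keeper tip',322,143,.042),('b4 button',254.5,121,.053),('b3',254,80,.053),('b2',253.5,40,.053)]:
    d=onz(s,u,v,z,True)[:2]-O; print(n,np.round([d@X*1000,d@Y*1000],1))
im=s['image'][225:320,200:310]; cv2.imwrite('pics/w1c.png',cv2.resize(np.clip(im*2.,0,255).astype(np.uint8),None,fx=6,fy=6,interpolation=cv2.INTER_CUBIC))
```

```text
rail end L [-171.3   24.5]
rail end R [-170.5  -30.4]
row rear L [-68.1  20.6]
row rear R [-68.4 -24.7]
hub [  4.4 -45.6]
keeper tip [-71.9 -61.6]
b4 button [-52.3  -1.7]
b3 [-18.2  -1.6]
b2 [15.8 -1.4]
```

View pics/w1c.png

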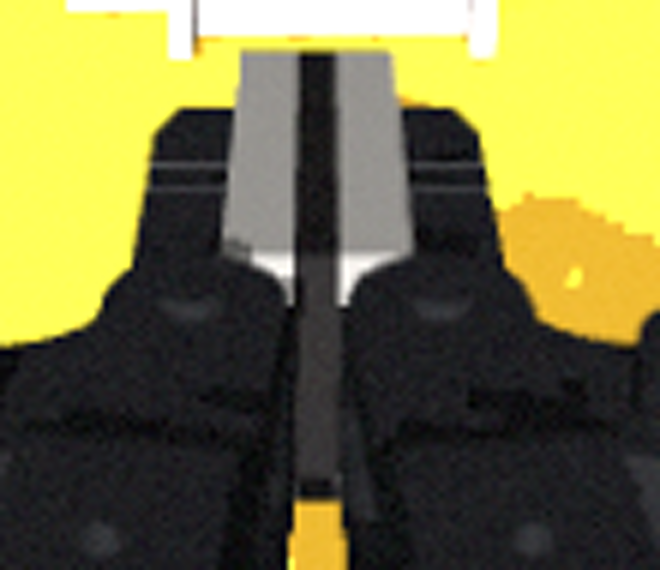

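arm_command([
  {"xyz": [0.0015,-0.008,0.03],"turn": -0.4},
  {"xyz": [0,0,0.03],"turn": 0},
  {"xyz": [0,0,0.03],"turn": 0},
  {"xyz": [0,0,0.03],"turn": 0},
  {"xyz": [0,0,0.016],"turn": 0},
  {"xyz": [0,0,0.008],"turn": 0},
  {"xyz": [0,-0.006,0],"turn": 0},
  {"xyz": [0,-0.004,0],"turn": 0},
  {"xyz": [0,0,0],"turn": 0},
  {"xyz": [0,0,0],"turn": 0},
])

```text
clock: 4.0
position: [0.5286, -0.0703, 0.0138]
eef_rot: [0.997, 0.074, 0.0, 0.0]
ft_force: [0.3, 0.6, -0.1]
opening: 0.0
```

```bash
python3 -c "
from plan import *
p=railpose(); print(np.round(p[:4],2),p[4]['ft_force'])
snap('wrist','w2.png')"
```

```text
[-93.56  -2.19  13.81   8.51] [ 0.2828972   0.56194205 -0.11627245]
```

View pics/w2.png

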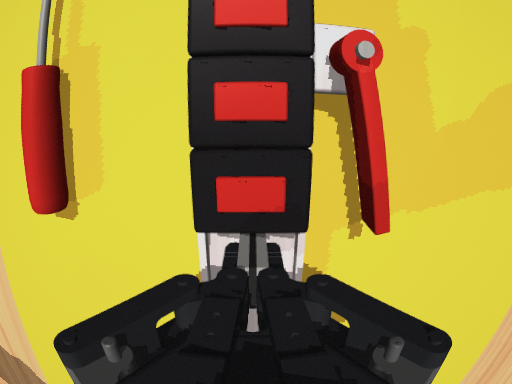

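arm_command([
  {"xyz": [0,-0.006,0],"turn": 0},
  {"xyz": [0,-0.004,0],"turn": 0},
  {"xyz": [0,-0.003,0],"turn": 0},
  {"xyz": [0,-0.004,0],"turn": 0},
  {"xyz": [0,-0.006,0],"turn": 0},
  {"xyz": [0,-0.007,0],"turn": 0},
  {"xyz": [0,-0.007,0],"turn": 0},
  {"xyz": [0,-0.006,0],"turn": 0},
  {"xyz": [0,-0.005,0],"turn": 0},
  {"xyz": [0,-0.004,0],"turn": 0},
])

```text
clock: 5.3
position: [0.5204, -0.0185, 0.0133]
eef_rot: [0.997, 0.074, -0.0, -0.0]
ft_force: [-0.1, -1.5, -0.4]
opening: 0.0002
```

```bash
python3 -c "
from plan import *
p=railpose(); print(np.round(p[:4],2),p[4]['ft_force'])
snap('wrist','w3.png'); snap('side','s3.png')"
```

```text
[-41.07  -1.71  13.27   8.52] [-0.14144161 -1.51535663 -0.43039934]
```

View pics/w3.png

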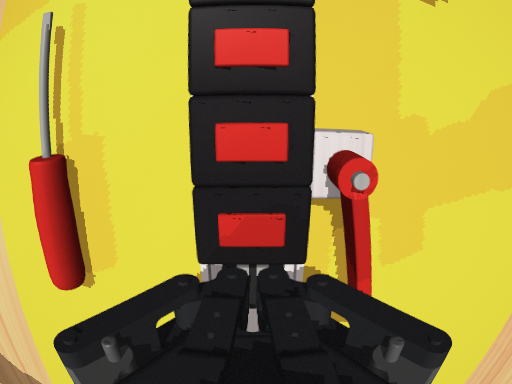

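View pics/s3.png

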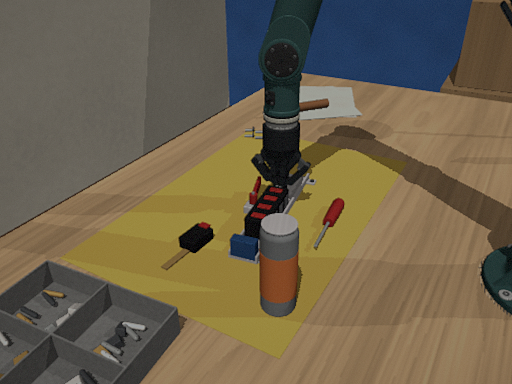

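Run:
```python
from plan import *
s=load('w3')
for n,u,v,z in [('rear top',252,264,.052),('b4|b3',252,185,.052),('b3|b2',252,96,.052),('b2|b1',252,6,.052),('hub',361,181,.044)]:
    d=onz(s,u,v,z,True)[:2]-O; print(n,np.round([d@X*1000,d@Y*1000],1))
```

```text
rear top [-28.7  -1.6]
b4|b3 [ 4.6 -1.6]
b3|b2 [36.5 -1.5]
b2|b1 [69.4 -1.5]
hub [  4.2 -46.2]
```

arm_command([
  {"xyz": [0,-0.003,0],"turn": 0},
  {"xyz": [0,-0.004,0],"turn": 0},
  {"xyz": [0,-0.005,0],"turn": 0},
  {"xyz": [0,-0.005,0],"turn": 0},
  {"xyz": [0,-0.005,0],"turn": 0},
  {"xyz": [0,-0.005,0],"turn": 0},
  {"xyz": [0,-0.004,0],"turn": 0},
  {"xyz": [0,-0.003,0],"turn": 0},
  {"xyz": [0,-0.002,0],"turn": 0},
  {"xyz": [0,-0.001,0],"turn": 0},
])

```text
clock: 6.65
position: [0.515, 0.0177, 0.0133]
eef_rot: [0.997, 0.074, -0.0, 0.0]
ft_force: [0.9, -2.5, -0.2]
opening: 0.0001
```

```bash
python3 -c "
from plan import *
p=railpose(); print(np.round(p[:4],2),p[4]['ft_force'])
s=snap('top','t4.png')
im=s['image'][140:280,150:390]; cv2.imwrite('pics/t4c.png',cv2.resize(np.clip(im*1.8,0,255).astype(np.uint8),None,fx=3.3,fy=3.3,interpolation=cv2.INTER_CUBIC))
"
```

```text
[-4.46 -1.68 13.29  8.5 ] [ 0.90467585 -2.53237309 -0.1962613 ]
```

View pics/t4c.png

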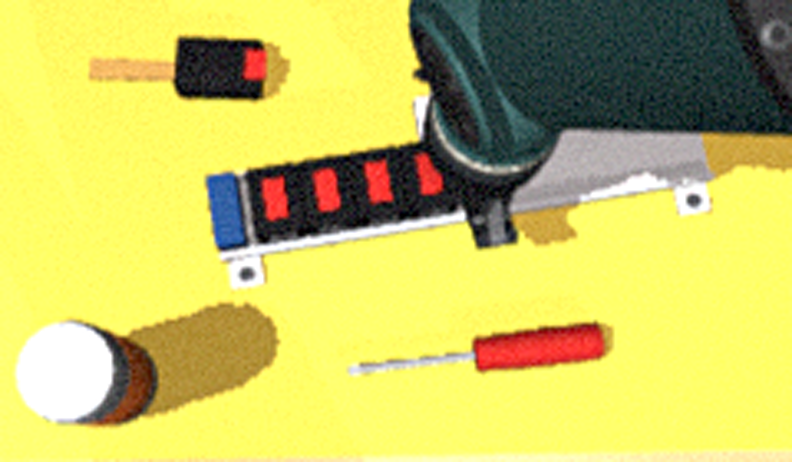

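arm_command([
  {"xyz": [0,-0.001,0],"turn": 0},
  {"xyz": [0,-0.001,0],"turn": 0},
  {"xyz": [0,-0.001,0],"turn": 0},
  {"xyz": [0,-0.001,0],"turn": 0},
  {"xyz": [0,-0.0005,0],"turn": 0},
  {"xyz": [0,-0.0005,0],"turn": 0},
  {"xyz": [0,0,0],"turn": 0},
  {"xyz": [0,0,0],"turn": 0},
  {"xyz": [0,0,0],"turn": 0},
  {"xyz": [0,0,0],"turn": 0},
])

```text
clock: 7.95
position: [0.5143, 0.0228, 0.0133]
eef_rot: [0.997, 0.074, 0.0, -0.0]
ft_force: [0.1, -1.8, -0.8]
opening: 0.0002
```

```bash
python3 -c "
from plan import *
p=railpose(); print(np.round(p[:4],2),p[4]['ft_force'])
"
```

```text
[ 0.64 -1.74 13.29  8.51] [ 0.12872899 -1.81939924 -0.80230666]
```

Still only sliding friction (about 2 N), so the row isn't against the stop yet. I'll keep going in small steps.

arm_command([
  {"xyz": [0,-0.0005,0],"turn": 0},
  {"xyz": [0,-0.0005,0],"turn": 0},
  {"xyz": [0,-0.0005,0],"turn": 0},
  {"xyz": [0,-0.0005,0],"turn": 0},
  {"xyz": [0,0,0],"turn": 0},
  {"xyz": [0,0,0],"turn": 0},
  {"xyz": [0,0,0],"turn": 0},
  {"xyz": [0,0,0],"turn": 0},
  {"xyz": [0,0,0],"turn": 0},
  {"xyz": [0,0,0],"turn": 0},
])

```text
clock: 9.2
position: [0.514, 0.0245, 0.0133]
eef_rot: [0.997, 0.074, -0.0, 0.0]
ft_force: [0.6, -3.5, -0.8]
opening: 0.0003
```

```bash
python3 -c "
from plan import *
p=railpose(); print(np.round(p[:4],2),p[4]['ft_force'])
s=snap('top','t5.png')
im=s['image'][180:230,205:305]; cv2.imwrite('pics/t5c.png',cv2.resize(np.clip(im*1.8,0,255).astype(np.uint8),None,fx=7,fy=7,interpolation=cv2.INTER_CUBIC))
s=snap('side','s5.png')
im=s['image'][180:270,210:330]; cv2.imwrite('pics/s5c.png',cv2.resize(np.clip(im*1.8,0,255).astype(np.uint8),None,fx=6,fy=6,interpolation=cv2.INTER_CUBIC))
"
```

```text
[ 2.36 -1.7  13.28  8.49] [ 0.64546842 -3.54830142 -0.8471446 ]
```

View pics/t5c.png

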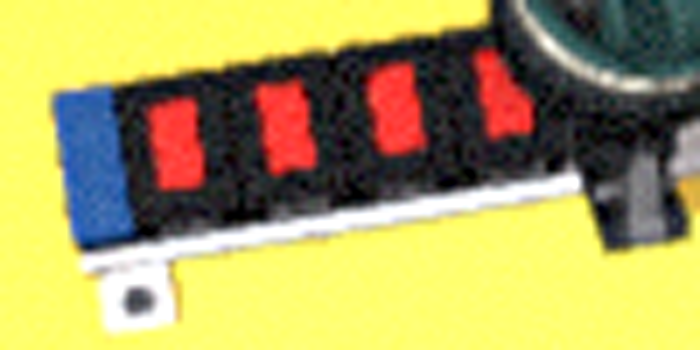

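View pics/s5c.png

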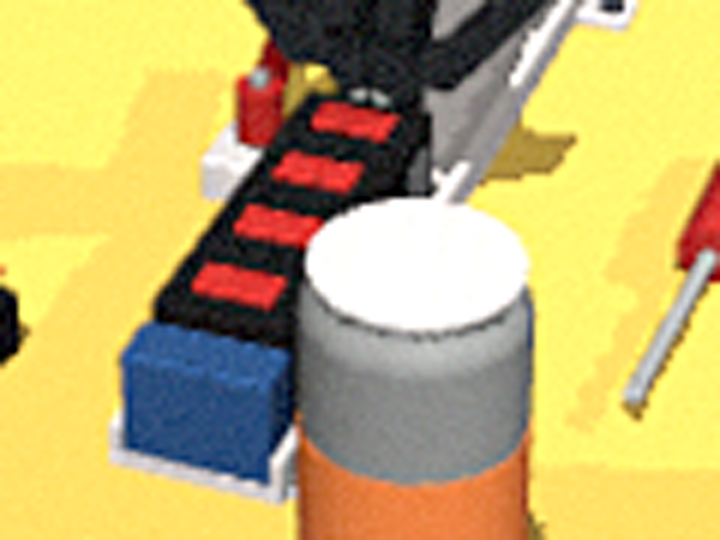

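The top view shows the front housing meeting the blue face. The force has risen to 3.5 N and the tool now lags slightly, so I'll press a little more to confirm contact.

arm_command([
  {"xyz": [0,-0.0005,0],"turn": 0},
  {"xyz": [0,-0.0005,0],"turn": 0},
  {"xyz": [0,-0.0005,0],"turn": 0},
  {"xyz": [0,0,0],"turn": 0},
  {"xyz": [0,0,0],"turn": 0},
  {"xyz": [0,0,0],"turn": 0},
  {"xyz": [0,0,0],"turn": 0},
  {"xyz": [0,0,0],"turn": 0},
  {"xyz": [0,0,0],"turn": 0},
  {"xyz": [0,0,0],"turn": 0},
])

```text
clock: 10.55
position: [0.514, 0.0245, 0.0133]
eef_rot: [0.997, 0.073, -0.0, 0.001]
ft_force: [1.4, -5.7, -0.6]
opening: 0.0001
```

```bash
python3 -c "
from plan import *
p=railpose(); print(np.round(p[:4],2),p[4]['ft_force'])
"
```

```text
[ 2.37 -1.65 13.3   8.41] [ 1.37805201 -5.72592396 -0.59127157]
```

arm_command([
  {"xyz": [0,0.003,0],"turn": 0},
  {"xyz": [0,0.007,0],"turn": 0},
  {"xyz": [0,0.015,0],"turn": 0},
  {"xyz": [0,0.013,-0.01],"turn": 0},
  {"xyz": [0,0,-0.03],"turn": 0},
  {"xyz": [0,0,-0.03],"turn": 0},
  {"xyz": [0.02,0,-0.01],"turn": 0},
  {"xyz": [0.033,0,0],"turn": 0},
  {"xyz": [0.033,0,0],"turn": 0},
  {"xyz": [0,0,0],"turn": 0},
])

```text
clock: 11.8
position: [0.6077, 0.0011, 0.0937]
eef_rot: [0.997, 0.074, 0.002, -0.0]
ft_force: [-0.3, 0.1, -0.5]
opening: -0.0
```

```bash
python3 -c "
from plan import *
p=railpose(); print(np.round(p[:4],2),p[4]['ft_force'],np.round(p[4]['joint_pos'],2))
s=snap('top','t6.png')
im=s['image'][140:280,150:390]; cv2.imwrite('pics/t6c.png',cv2.resize(np.clip(im*1.8,0,255).astype(np.uint8),None,fx=3.3,fy=3.3,interpolation=cv2.INTER_CUBIC))
snap('wrist','w6.png')
"
```

```text
[-34.51 -90.93  93.66   8.46] [-0.27558073  0.10634205 -0.52390684] [ 0.12  0.64 -0.27  1.97  0.3   0.57 -0.21]
```

View pics/t6c.png

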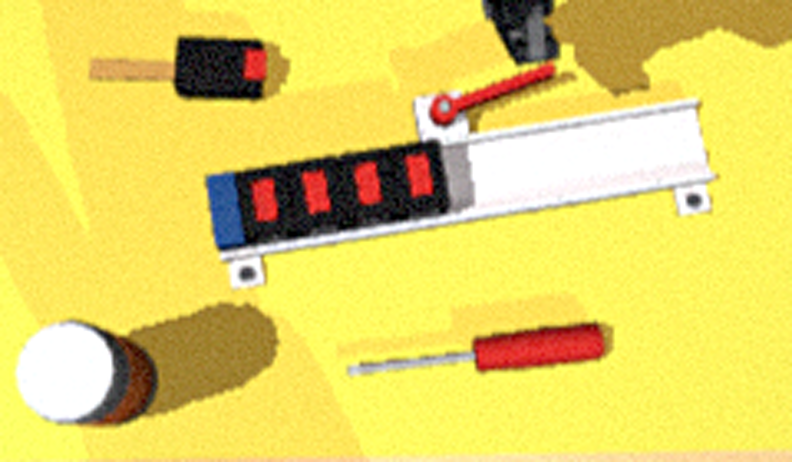

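View pics/w6.png

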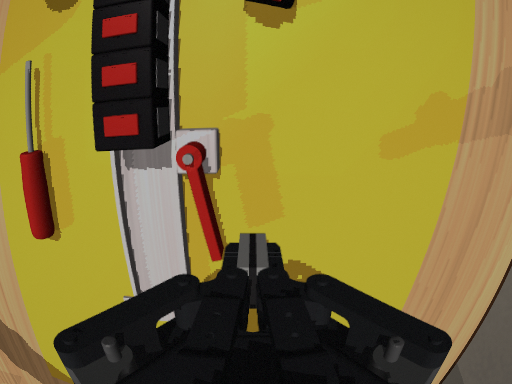

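```bash
cat > kp.py <<'E'
import numpy as np
hx,hy=11.6,14.5; piv=np.array([6,-44.])
def tcp(a,r,off=0):
    c,s=np.cos(a),np.sin(a); return piv+r*np.array([-s,c])+(4+off+hx*abs(c)+hy*abs(s))*np.array([-c,-s])
if __name__=='__main__':
    p=np.array([-34.5,-91.])
    for a,r in [(1.75,50),(1.6,50),(1.45,50),(1.3,50),(1.15,50),(1.0,50),(.85,50),(.7,50),(.55,50),(.4,50),(.25,50),(.1,50),(.05,50),(0,50)]:
        q=tcp(a,r); d=q-p; p=q; print(a,np.round(q,1),'tool xy mm',np.round([-d[1],-d[0]],1))
E
python3 kp.py
```

```text
1.75 [-39.6 -72.9] tool xy mm [-18.1   5.1]
1.6 [-43.4 -64.3] tool xy mm [-8.6  3.9]
1.45 [-46.  -57.6] tool xy mm [-6.7  2.6]
1.3 [-47.8 -50.9] tool xy mm [-6.7  1.8]
1.15 [-48.6 -43.6] tool xy mm [-7.3  0.8]
1.0 [-48.2 -35.9] tool xy mm [-7.7 -0.4]
0.85 [-46.4 -27.9] tool xy mm [-8.  -1.8]
0.7 [-43.2 -20.1] tool xy mm [-7.9 -3.2]
0.55 [-38.4 -12.6] tool xy mm [-7.5 -4.8]
0.4 [-32.2  -5.9] tool xy mm [-6.7 -6.2]
0.25 [-24.6  -0.2] tool xy mm [-5.7 -7.6]
0.1 [-15.9   4.1] tool xy mm [-4.3 -8.7]
0.05 [-12.8   5.1] tool xy mm [-1.1 -3.1]
0 [-9.6  6. ] tool xy mm [-0.9 -3.2]
```

arm_command([
  {"xyz": [0,0,0.025],"turn": 0},
  {"xyz": [0,0,0.025],"turn": 0},
  {"xyz": [0,0,0.012],"turn": 0},
  {"xyz": [0,0,0.0055],"turn": 0},
  {"xyz": [-0.009,0.0025,0],"turn": 0},
  {"xyz": [-0.009,0.0025,0],"turn": 0},
  {"xyz": [-0.0043,0.002,0],"turn": 0},
  {"xyz": [-0.0043,0.002,0],"turn": 0},
  {"xyz": [-0.0067,0.0026,0],"turn": 0},
  {"xyz": [-0.0067,0.0018,0],"turn": 0},
])

```text
clock: 13.15
position: [0.567, -0.0182, 0.0259]
eef_rot: [0.997, 0.074, 0.0, 0.0]
ft_force: [1.7, -0.4, 0.2]
opening: 0.0002
```

```bash
python3 -c "
from plan import *
p=railpose(); print(np.round(p[:4],2),p[4]['ft_force'])
snap('wrist','w7.png')
"
```

```text
[-47.62 -47.82  25.93   8.49] [ 1.67349782 -0.41889508  0.15462891]
```

View pics/w7.png

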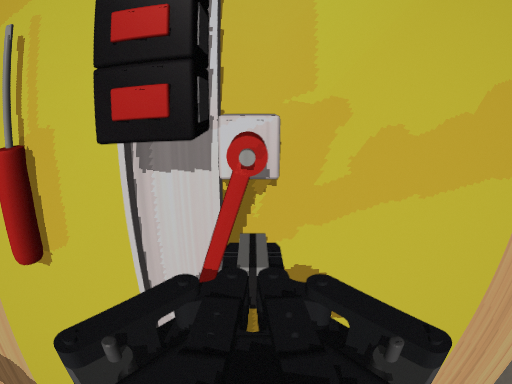

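The bar is moving and the finger contact looks good. Next I'll continue the arc.

arm_command([
  {"xyz": [-0.0045,0.001,0],"turn": 0},
  {"xyz": [-0.0077,-0.0004,0],"turn": 0},
  {"xyz": [-0.008,-0.0018,0],"turn": 0},
  {"xyz": [-0.0078,-0.0032,0],"turn": 0},
  {"xyz": [-0.0075,-0.0048,0],"turn": 0},
  {"xyz": [-0.0067,-0.0062,0],"turn": 0},
  {"xyz": [-0.003,-0.0038,0],"turn": 0},
  {"xyz": [-0.0027,-0.0038,0],"turn": 0},
  {"xyz": [-0.0015,-0.003,0],"turn": 0},
  {"xyz": [0,0,0],"turn": 0},
])

```text
clock: 14.45
position: [0.5136, 0.0008, 0.0257]
eef_rot: [0.997, 0.074, -0.001, 0.0]
ft_force: [-0.8, -0.9, -0.4]
opening: 0.0001
```

```bash
python3 -c "
from plan import *
p=railpose(); print(np.round(p[:4],2),p[4]['ft_force'])
snap('wrist','w8.png')
"
```

```text
[-21.02   2.22  25.68   8.53] [-0.80632891 -0.85715162 -0.43258131]
```

View pics/w8.png

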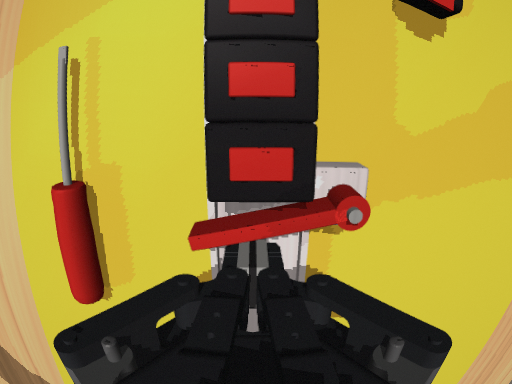

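arm_command([
  {"xyz": [-0.001,-0.002,0],"turn": 0},
  {"xyz": [-0.001,-0.002,0],"turn": 0},
  {"xyz": [0,-0.002,0],"turn": 0},
  {"xyz": [0,-0.0015,0],"turn": 0},
  {"xyz": [0,-0.001,0],"turn": 0},
  {"xyz": [0,-0.001,0],"turn": 0},
  {"xyz": [0,-0.001,0],"turn": 0},
  {"xyz": [0,-0.0005,0],"turn": 0},
  {"xyz": [0,0,0],"turn": 0},
  {"xyz": [0,0,0],"turn": 0},
])

```text
clock: 15.75
position: [0.5107, 0.0112, 0.0258]
eef_rot: [0.997, 0.074, 0.0, -0.0]
ft_force: [-0.2, -1.6, 0.3]
opening: 0.0
```

```bash
python3 -c "
from plan import *
p=railpose(); print(np.round(p[:4],2),p[4]['ft_force'])
"
```

```text
[-10.28   3.52  25.8    8.51] [-0.24131671 -1.56907131  0.34948597]
```

arm_command([
  {"xyz": [0,-0.0005,0],"turn": 0},
  {"xyz": [0,-0.0005,0],"turn": 0},
  {"xyz": [0,-0.0005,0],"turn": 0},
  {"xyz": [0,-0.0005,0],"turn": 0},
  {"xyz": [0,0,0],"turn": 0},
  {"xyz": [0,0,0],"turn": 0},
  {"xyz": [0,0,0],"turn": 0},
  {"xyz": [0,0,0],"turn": 0},
  {"xyz": [0,0,0],"turn": 0},
  {"xyz": [0,0,0],"turn": 0},
])

```text
clock: 17.0
position: [0.5105, 0.012, 0.0258]
eef_rot: [0.997, 0.074, -0.0, 0.001]
ft_force: [0.6, -4.9, -0.8]
opening: -0.0002
```

```bash
python3 -c "
from plan import *
p=railpose(); print(np.round(p[:4],2),p[4]['ft_force'])
snap('wrist','w9.png')
"
```

```text
[-9.48  3.63 25.82  8.44] [ 0.55086111 -4.93198146 -0.80394052]
```

View pics/w9.png

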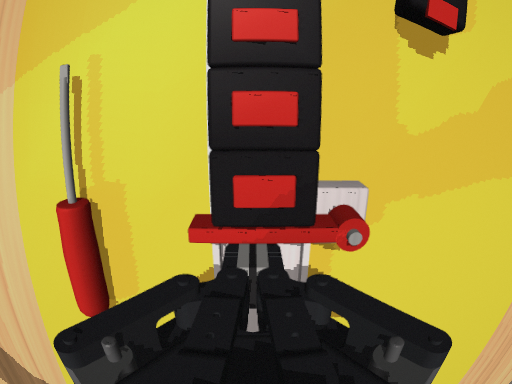

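The force has jumped to 4.9 N with the TCP stalled at x = -9.5, against the predicted -9.6, so the keeper is at its limit. I'll press slightly more, then back off and rise.

arm_command([
  {"xyz": [0,-0.0005,0],"turn": 0},
  {"xyz": [0,-0.0005,0],"turn": 0},
  {"xyz": [0,0,0],"turn": 0},
  {"xyz": [0,0.002,0],"turn": 0},
  {"xyz": [0,0.005,0],"turn": 0},
  {"xyz": [0,0.015,0],"turn": 0},
  {"xyz": [0,0.02,0],"turn": 0},
  {"xyz": [0,0.01,-0.03],"turn": 0},
  {"xyz": [0,0.02,-0.05],"turn": 0},
  {"xyz": [0,0.05,-0.05],"turn": 0},
])

```text
clock: 18.3
position: [0.5276, -0.0998, 0.1516]
eef_rot: [0.997, 0.076, 0.0, -0.001]
ft_force: [1.1, 0.2, -0.7]
opening: -0.0003
```

arm_command([
  {"xyz": [0,0.05,-0.02],"turn": 0},
  {"xyz": [0,0.05,0],"turn": 0},
  {"xyz": [0,0.03,0],"turn": 0},
  {"xyz": [0,0,0],"turn": 0},
  {"xyz": [0,0,0],"turn": 0},
  {"xyz": [0,0,0],"turn": 0},
  {"xyz": [0,0,0],"turn": 0},
  {"xyz": [0,0,0],"turn": 0},
  {"xyz": [0,0,0],"turn": 0},
  {"xyz": [0,0,0],"turn": 0},
])

```text
clock: 19.55
position: [0.5466, -0.2294, 0.17]
eef_rot: [0.997, 0.074, -0.0, 0.0]
ft_force: [-0.1, -0.6, -0.1]
opening: -0.0
```

Run:
```python
from plan import *
from meas import *
p=railpose(); print(np.round(p[:4],2),p[4]['ft_force'],p[4]['clock'])
s=snap('top','t10.png')
im=s['image'][140:280,150:390]; cv2.imwrite('pics/t10c.png',cv2.resize(np.clip(im*1.8,0,255).astype(np.uint8),None,fx=3.3,fy=3.3,interpolation=cv2.INTER_CUBIC))
s2=snap('side','s10.png')
im=s2['image'][160:270,190:350]; cv2.imwrite('pics/s10c.png',cv2.resize(np.clip(im*1.8,0,255).astype(np.uint8),None,fx=5,fy=5,interpolation=cv2.INTER_CUBIC))
red,blue=masks(s['image'])
for c,a,l in blobs(red,12):
    d=onz(s,*c,.053)[:2]-O; print(np.round(c,1),a,np.round([d@X*1000,d@Y*1000],1))
```

```text
[-253.53    3.29  170.      8.51] [-0.07846354 -0.56110123 -0.06830093] 19.55
[226.9 159.1] 47 [125.  -91.8]
[286.8 187.3] 143 [ 7.3 -8.6]
[276.8 192.6] 76 [30.5 -0.7]
[261.1 195.1] 73 [64.5 -0.8]
[245.4 197.7] 79 [98.5 -0.6]
[229.9 200.3] 73 [132.1  -0.3]
[313.1 245.3] 338 [-24.8 122.1]
```

View pics/t10c.png

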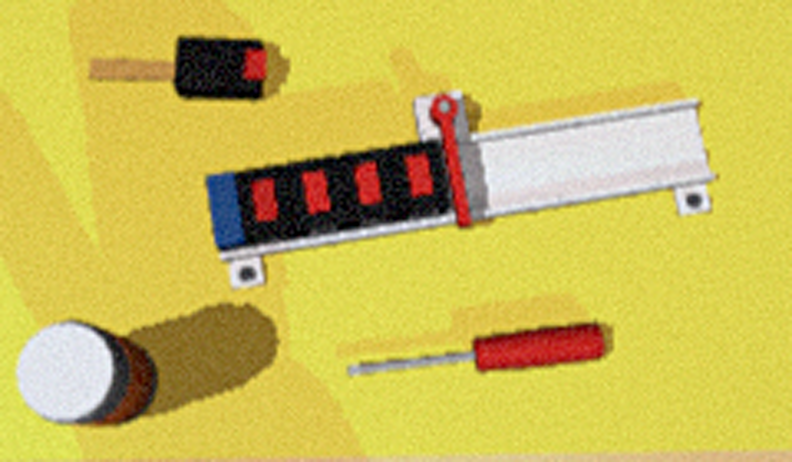

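View pics/s10c.png

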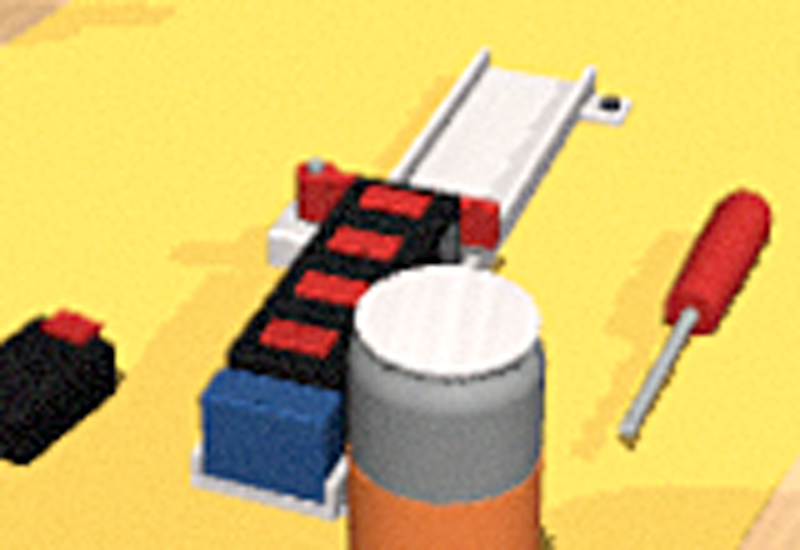

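```bash
python3 -c "
from bench import r
print(r.sign_off())"
```

```text
the job is handed in; nothing more can be done
None
```

The row is home against the blue stop, the keeper bar is shut behind it, and I handed the job in at about 19.7 s of the 51 s allowed.

- **Row:** I pushed it about 82 mm with shut fingertips low behind the rearmost housing. At the stop the finger stalled and the force rose from about 2 N of sliding friction to 5.7 N. In the last top view the housings measured at rail x = 30.5, 64.5, 98.5 and 132.1 mm, against home at 31, 65, 99 and 133. They are about 34 mm apart with no visible gaps or tipping.
- **Keeper:** I swung it after the row was home, until it met its limit. The finger stalled at 4.9 N within 0.2 mm of where I expected the shut position. The last pictures show the bar square across the rail, close behind the row.
- **Left alone:** The screwdriver and the strapped buckle's red button measured at the same pixels in the first and last top views. The spray can was checked only by eye and looks unmoved. The gripper ended well clear of everything.

One disagreement: the wrist camera placed things about 2 mm differently from the top camera. That is within the stated calibration, so for the final positions I relied on contact force and the top view. No check failed.

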